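Load the shaft and index the gauging fixture three clicks

TASK

Take the tall turned shaft and stand it upright, foot down, in the bore of the indexing fixture until its shoulder is fully home on the turret, and let it go. Then grip the fixture's knob and turn it clockwise (seen from above) one click at a time, pausing about a second at each stop for a reading, up to the third stop and not past it. Finish while still holding the knob firmly and steadily at the third stop; do not let go of it, and leave the other things on the bench where they are.

Things in the scene. Friction and masses are not known exactly. Their poses are not given: they have to be found in the camera images.
- shaft_centre (a point): Loose aluminium shaft (about 160 g), upright on the bench, 92 mm tall: foot dia 24 mm up to 28 mm (2.5 mm chamfer), square shoulder, body dia 30 mm from 28 to 80 mm, spigot dia 14 mm to 92 mm. This point: on its axis, 46 mm above the underside; z up. Grip the body about 60 mm above the underside, to stay clear of the turret when seated. May have swapped places with the stub.
- shaft_foot (a point): Centre of the underside of the shaft's foot, same axes as shaft_centre. 28 mm below the shoulder.
- bore_mouth (a point): Centre of the bore's mouth in the flat top of the fixture's round steel turret (76 mm diameter, top 55 mm above the bench). Bore 26 mm diameter, 29.5 mm deep: the shaft's shoulder lands on the top face with its underside 28 mm below this point. z up. The turret turns with the knob about this axis.
- knob_grip (a point): On the knob's vertical axis at grip height, 76 mm above the bench. Black bar grip 46 mm long (this point's own x), 14 mm thick (its y: close the fingers along this), from 25 mm below this point to 7 mm above; a 44 mm disc under it has its top 23 mm below this point. White line on top points to its own -x. These axes turn with the knob.
- index_knob (a joint): Knob angle in rad, 0 at home where it starts, growing clockwise seen from above. Spring-like detents pull it into stops every 24 degrees: first stop 0.419, second 0.838, third 1.257, fourth 1.676 (do not go there); the clicks need up to about 0.12 N m, then the knob snaps towards the next stop. Stays in a stop when let go.
- fixture: Fixture base plate 110 x 250 x 18 mm (x, y, z), fixed to the bench, origin at the centre of its underside. Bore turret 65 mm towards its -y; knob 65 mm towards its +y on a round pedestal 84 mm in diameter and 44.5 mm high, whose rim has a raised white bar at home and one, two and three white dots at the first three stops.
- shaft: The tall shaft; origin at the centre of its underside, see shaft_centre.
- stub: Bystander: short stepped aluminium stub, 40 mm tall, 36 mm diameter below and 24 mm above, origin at the centre of its underside. Leave alone.
- ring_gauge: Bystander: steel ring 64 mm outside, 32 mm inside, 22 mm high, origin at the centre of its underside. Leave alone.
- sphere_stand: Bystander: steel reference ball on a stem and round foot (56 mm), 81 mm tall, origin at the centre of its underside. Leave alone.
- mouse: Bystander: black computer mouse 100 x 60 x 32 mm, origin at the centre of its underside. Leave alone.
There are look-alikes about, which are no part of the job. What is meant by the shaft is not green, and is the larger of those in its own colour.

How it is judged:
On the way, in this order (a step that is already met when the one before it is completed fails the run):
1. the shaft stands fully home in the bore and is let go, the knob still at home (z of shaft_foot in the frame of bore_mouth below -0.0255 m and horizontal distance between shaft_foot and bore_mouth below 0.003 m and angle between shaft_foot's own z axis and vertical below 0.06 rad and contact force between the fingers and shaft below 0.1 N and value of joint index_knob between -0.11 and 0.11 rad), for 0.2 s.
2. the gripped knob rests at the first stop (value of joint index_knob between 0.309 and 0.529 rad and velocity of joint index_knob between -0.25 and 0.25 rad/s and contact force between the fingers and index_knob above 2 N), for 0.3 s.
3. the gripped knob rests at the second stop (value of joint index_knob between 0.728 and 0.948 rad and velocity of joint index_knob between -0.25 and 0.25 rad/s and contact force between the fingers and index_knob above 2 N), for 0.3 s.
4. the gripped knob rests at the third stop (value of joint index_knob between 1.147 and 1.367 rad and velocity of joint index_knob between -0.25 and 0.25 rad/s and contact force between the fingers and index_knob above 2 N), for 0.3 s.
At the end, for the whole second after the job is handed in: The program ends with the fingers gripping the knob (over 2 N), the knob at rest within 0.11 rad of the third stop (1.257 rad), and the shaft, untouched, standing in the bore: foot at least 25.5 mm below the mouth, within 3 mm of its axis, within 0.06 rad of upright (all of step 4 and z of shaft_foot in the frame of bore_mouth below -0.0255 m and horizontal distance between shaft_foot and bore_mouth below 0.003 m and angle between shaft_foot's own z axis and vertical below 0.06 rad and contact force between the fingers and shaft below 0.1 N); the arm keeps its last pose, push and grip.
It fails at once if the knob is turned past the third stop (more than 1.46 rad) (value of joint index_knob above 1.46 rad).
It fails at once if the short stub is moved by more than 15 mm (distance of stub from where it was at the start of the episode above 0.015 m).
It fails at once if the ring gauge is moved by more than 15 mm (distance of ring_gauge from where it was at the start of the episode above 0.015 m).
It fails at once if the reference ball stand is moved by more than 15 mm (distance of sphere_stand from where it was at the start of the episode above 0.015 m).
It fails at once if the computer mouse is moved by more than 15 mm (distance of mouse from where it was at the start of the episode above 0.015 m).
It also fails if it takes over 64 s, if anything falls off the work surface, if the arm or the gripper's body presses on something with over 40 N, if the wrist force passes 120 N, or if a joint passes its speed limit or range.

ROBOT

A 6-joint arm with a two-finger parallel gripper is mounted at the origin on the work surface. World frame = base frame: x ahead of the robot, y to its left, z up, the work surface at z = 0. Lengths are in m, angles in rad, forces in N, time in s.
With the tool pointing down it reaches from about 0.4 to 0.925 m from the base axis. Payload 3.4 kg.
Tool frame: the origin (TCP) lies between the finger pads; the fingertips stand bot.finger_overhang ahead of it and the grasp point (between the pads) lies 8 mm behind it (bot.finger_overhang is the distance from the TCP to the fingertips, in m); x points along the fingers, z is the direction in which the jaws open and shut, and the axes are right-handed (so a half turn about x gives the same grasp; the last joint's range is limited). The gripper opens to 85 mm and grips with 20 to 120 N. Pads are 22 mm wide; open, the fingers measure 114 mm over their backs; the gripper's body (76 mm by 85 mm) begins 54 mm behind the grasp point. The pads swing forward as they close: fully open they stand 13 mm farther back than shut.
Start: joints at [1.089, 0.307, 1.506, -0, 1.328, -0.073], TCP at [0.229, 0.528, 0.242] pointing down, gripper open.
Joint ranges: [-3.12, 3.12], [-1.05, 2.28], [0.14, 2.33], [-1.42, 4.57], [0.1, 2.73], [-2.68, 2.68]. Speed limits (rad/s): [2.57, 2.57, 3.14, 3.14, 3.14, 3.14].

INTERFACE

Orientations are given as a unit quaternion [x, y, z, w].
In Python, from plant import bot, viewer gives the robot as it stands. Calls block until the motion is done:
- bot.move_to(position, orientation): joint-space move of the TCP to a pose.
- bot.move_straight(position, attitude=None, max_speed=0.15): straight line of the TCP; attitude=None keeps the orientation; max_speed is the mean speed in m/s.
- bot.movej(angles): joint-space move.
- bot.ungrasp() and bot.close(squeeze=None): open the fingers fully, or close them until they stop; squeeze is the grip in N (None keeps the last).
- bot.hold(seconds).
- bot.inverse_kinematics(position, orientation): joint angles nearest the present ones, or None.
- viewer.capture(name): name is "side" or "top"; returns (picture, depth): 384x512x3 uint8, red, green, blue; 384x512 float32, m along the optical axis (not along the pixel's ray), 0 where there is no reading.
- viewer.camera_params(name): a dict with "fx", "fy", "cx", "cy" (pixels), "T" (4x4, takes a point from camera to world coordinates). Camera axes: x right, y up, looking along -z (the intrinsics and any distortion apply to the point x, -y, -z); pixel columns grow to the right and rows downward; lengths in m; the calibration is good to about 2 mm. A picture is of the moment at which its call begins. camera_params takes no time and is no camera call.
A pose or a line that the arm cannot do raises bot.MotionError and nothing moves.
- bot.close_job(): hands the job in, once; it reports no verdict.
Readings, each from a call of its own:
- bot.get_clock(): time.
- bot.get_qpos(): joint angles.
- bot.get_qvel(): joint speeds.
- bot.get_joint_torque(): joint torques, N m.
- bot.get_eef_pos(): TCP position.
- bot.get_eef_rot(): TCP orientation.
- bot.get_wrist_force(): force on the tool from outside, world axes, zero at the start.
- bot.get_torque(): the same for the moment, N m.
- bot.get_opening(): opening from 0.0 (shut) to 1.0 (fully open).
Only numpy, scipy, OpenCV 4.12 (cv2) and the standard library are available. Lean on these libraries where they do the work, as an engineer would, in place of code of your own. Each camera call takes 0.05 s, during which the arm holds its last target.

## Working session

There is one attempt and no reset: what is moved stays moved. The work goes in short steps, each a Python script; the robot and the scene stay as the last script left them, time stands still between calls to the robot, and variables do not carry over. Pictures are saved under pics/ and viewed, and the job is handed in when it is done.

```bash
ls; mkdir -p pics; python3 - <<'E'
from plant import bot, viewer
import cv2, numpy as np
for n in ("side","top"):
    im,d=viewer.capture(n); cv2.imwrite(f"pics/{n}0.png",im[:,:,::-1]); np.savez(f"{n}0.npz",im=im,d=d)
    p=viewer.camera_params(n); print(n,{k:(np.round(v,4).tolist() if k=="T" else v) for k,v in p.items()})
print(bot.finger_overhang,bot.get_clock(),bot.get_eef_rot(),bot.get_opening())
E
```

```text
pics
side {'fx': 369.9724606872248, 'fy': 369.9724606872248, 'cx': 254.37573367854597, 'cy': 194.4640279268703, 'T': [[0.8474, 0.2921, -0.4435, 0.241], [-0.5309, 0.4511, -0.7174, -0.5616], [-0.0095, 0.8433, 0.5373, 0.5227], [0.0, 0.0, 0.0, 1.0]]}
top {'fx': 432.88066907755376, 'fy': 432.88066907755376, 'cx': 256.7579381372098, 'cy': 184.30018178998864, 'T': [[-0.0024, 0.9844, -0.1758, 0.3661], [-0.9999, -0.0, 0.0136, 0.0589], [0.0133, 0.1758, 0.9843, 1.2846], [0.0, 0.0, 0.0, 1.0]]}
0.011 0.1 [-0.38841749  0.59165115  0.38778645  0.59051032] 0.9987375826359625
```

View pics/side0.png

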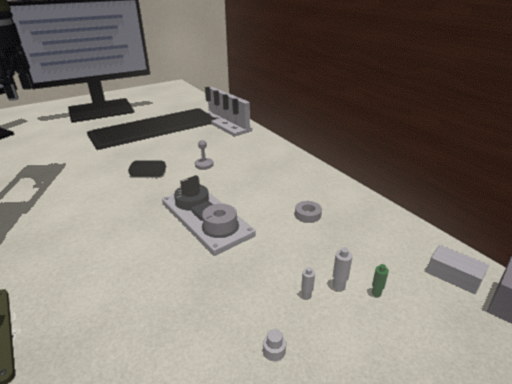

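View pics/top0.png

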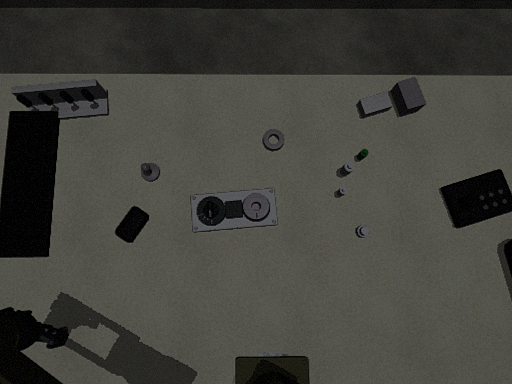

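```bash
cat > h.py <<'E'
import numpy as np, cv2
from plant import bot, viewer
def pt(n,u,v,depth=None,z=None):
    p=viewer.camera_params(n);T=np.array(p["T"])
    r=np.array([(u-p["cx"])/p["fx"],-(v-p["cy"])/p["fy"],-1.])
    if depth is not None: return T[:3,:3]@(r*depth)+T[:3,3]
    w=T[:3,:3]@r; return T[:3,3]+w*(z-T[2,3])/w[2]
def proj(n,P):
    p=viewer.camera_params(n);T=np.array(p["T"])
    c=T[:3,:3].T@(np.array(P)-T[:3,3]); return p["cx"]+p["fx"]*c[0]/-c[2], p["cy"]-p["fy"]*c[1]/-c[2]
def cloud(n,d):
    p=viewer.camera_params(n);T=np.array(p["T"])
    v,u=np.mgrid[:384,:512]
    c=np.stack([(u-p["cx"])/p["fx"]*d,-(v-p["cy"])/p["fy"]*d,-d],-1)
    return c@T[:3,:3].T+T[:3,3]
E
python3 - <<'E'
from h import *
s=np.load("side0.npz");t=np.load("top0.npz")
g=lambda im:np.clip((im/255.)**.5*255*1.1,0,255).astype(np.uint8)
def crop(im,x,y,w,h,k): return cv2.resize(g(im[y:y+h,x:x+w,::-1]),None,fx=k,fy=k,interpolation=cv2.INTER_CUBIC)
cv2.imwrite("pics/c1.png",crop(s["im"],240,200,170,160,4)); cv2.imwrite("pics/c2.png",crop(s["im"],150,160,120,100,6))
cv2.imwrite("pics/c3.png",crop(t["im"],180,120,200,125,4)); 
P=cloud("top",t["d"]);S=cloud("side",s["d"])
for (u,v) in [(347,168),(341,191),(362,155),(362,231),(256,205),(210,209),(273,138),(147,170)]: print("top",u,v,P[v,u].round(3))
for (u,v) in [(342,270),(308,285),(380,283),(274,345)]: print("side",u,v,S[v,u].round(3))
E
```

```text
top 347 168 [ 0.628 -0.215  0.081]
top 341 191 [ 0.566 -0.201  0.056]
top 362 155 [ 0.67  -0.264  0.066]
top 362 231 [ 0.452 -0.261  0.04 ]
top 256 205 [0.53  0.044 0.024]
top 210 209 [0.511 0.173 0.084]
top 273 138 [ 0.741 -0.009 -0.002]
top 147 170 [0.624 0.355 0.073]
side 342 270 [ 0.624 -0.234  0.056]
side 308 285 [ 0.563 -0.217  0.038]
side 380 283 [ 0.672 -0.282  0.039]
side 274 345 [ 0.447 -0.279  0.031]
```

View pics/c1.png

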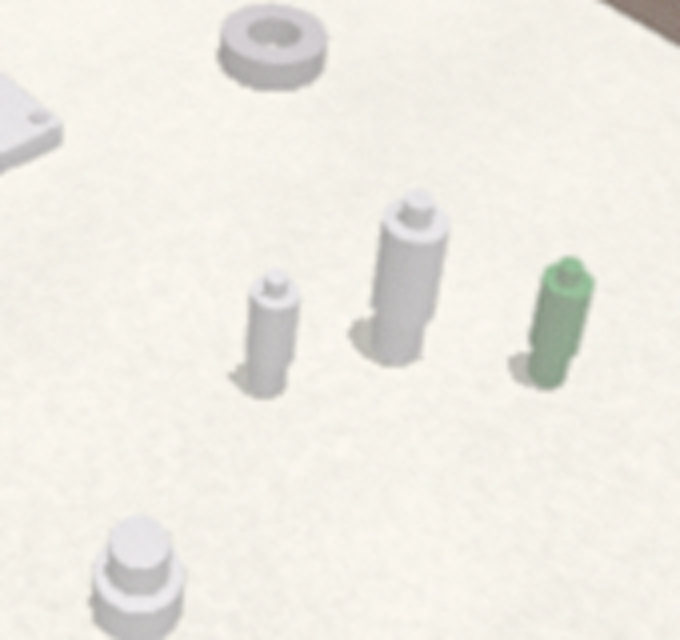

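View pics/c2.png

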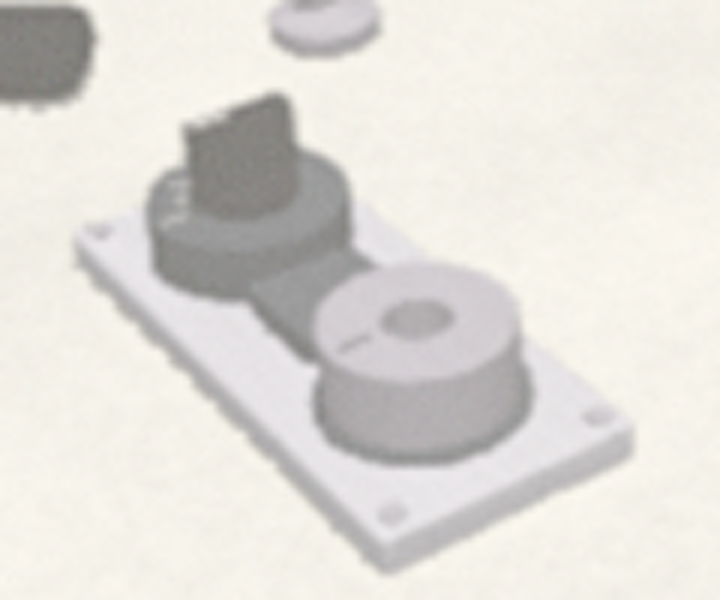

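View pics/c3.png

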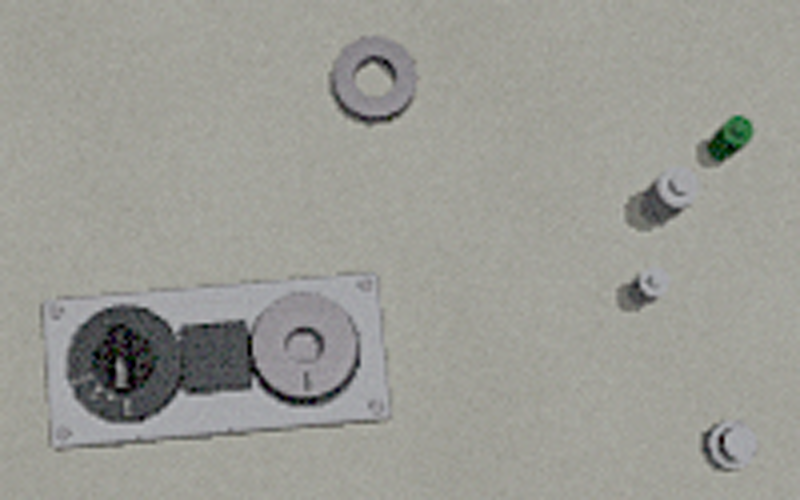

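```bash
python3 - <<'E'
from h import *
s=np.load("side0.npz");t=np.load("top0.npz")
for n,D in (("top",t),("side",s)):
    C=cloud(n,D["d"])
    def near(x,y,r,zl,zh):
        return (np.hypot(C[...,0]-x,C[...,1]-y)<r)&(C[...,2]>zl)&(C[...,2]<zh)&(D["d"]>0)
    tab=near(.6,-.1,.1,-.01,.006); print(n,"table z",C[tab][:,2].mean().round(4),C[tab][:,2].std().round(4))
    for nm,x,y,r,zl,zh,z in (("turret",.523,.043,.045,.048,.062,.055),("shafttop",.625,-.222,.03,.071,.1,.08),("shaftall",.625,-.222,.035,.03,.1,.08),("knobtop",.515,.173,.04,.074,.1,.083),("disc",.515,.173,.03,.047,.060,.053),("ped",.515,.173,.05,.036,.05,.0445)):
        m=near(x,y,r,zl,zh).astype(np.uint8)
        cs,_=cv2.findContours(m,cv2.RETR_EXTERNAL,cv2.CHAIN_APPROX_NONE)
        c=max(cs,key=cv2.contourArea)[:,0]
        Q=np.array([pt(n,u,v,z=z)[:2] for u,v in c])
        A=np.c_[2*Q,np.ones(len(Q))];sol=np.linalg.lstsq(A,(Q**2).sum(1),rcond=None)[0]
        R=np.sqrt(sol[2]+sol[0]**2+sol[1]**2)
        print(n,nm,m.sum(),"z",np.median(C[m>0][:,2]).round(4),"fit",sol[:2].round(4),"r",R.round(4),"hullc",np.array(cv2.minEnclosingCircle(Q.astype(np.float32)*1000)[0]).round(1),"mean",C[m>0].mean(0).round(4))
E
```

```text
top table z -0.0 0.0025
top turret 485 z 0.055 fit [0.5226 0.0458] r 0.0366 hullc [522.5  45.7] mean [0.5226 0.0457 0.055 ]
top shafttop 91 z 0.0803 fit [ 0.6323 -0.2202] r 0.0143 hullc [ 631.9 -219.8] mean [ 0.632  -0.2198  0.0817]
top shaftall 130 z 0.0783 fit [ 0.6286 -0.2161] r 0.0178 hullc [ 628.8 -215.3] mean [ 0.6303 -0.2177  0.0726]
top knobtop 87 z 0.0826 fit [0.5113 0.1746] r 0.0161 hullc [511. 176.] mean [0.5111 0.1746 0.0825]
top disc 128 z 0.0523 fit [0.5156 0.1678] r 0.0185 hullc [515.9 162.9] mean [0.5133 0.173  0.0518]
top ped 476 z 0.0447 fit [0.5116 0.1745] r 0.0406 hullc [511.  173.5] mean [0.5103 0.1737 0.0446]
side table z -0.0003 0.0009
side turret 570 z 0.0544 fit [0.5209 0.0381] r 0.0386 hullc [520.3  38.1] mean [0.521  0.0384 0.054 ]
side shafttop 228 z 0.0797 fit [ 0.6317 -0.2256] r 0.0182 hullc [ 632.4 -225.3] mean [ 0.6299 -0.2274  0.0813]
side shaftall 513 z 0.0668 fit [ 0.6161 -0.2395] r 0.0304 hullc [ 616.7 -238. ] mean [ 0.6274 -0.2298  0.0643]
side knobtop 103 z 0.0811 fit [0.5086 0.164 ] r 0.018 hullc [509.4 162.9] mean [0.5103 0.1686 0.0801]
side disc 124 z 0.0526 fit [0.5112 0.1635] r 0.02 hullc [512.6 166.7] mean [0.5103 0.1613 0.0531]
side ped 396 z 0.0438 fit [0.5087 0.1621] r 0.0377 hullc [509.7 164.5] mean [0.5062 0.1561 0.0434]
```

```bash
python3 - <<'E'
from h import *
s=np.load("side0.npz");t=np.load("top0.npz")
g=lambda im:np.clip((im/255.)**.5*255*1.1,0,255).astype(np.uint8)
def circ(c,r,z): return [(c[0]+r*np.cos(a),c[1]+r*np.sin(a),z) for a in np.linspace(0,6.283,80)]
items=[((.5226,.0458),.038,.055),((.5226,.0458),.013,.055),((.5113,.1745),.042,.0445),((.632,-.220),.015,.08),((.632,-.220),.007,.092),((.632,-.220),.012,0)]
for n,D,(x,y,w,h),k in (("side",s,(150,150,220,160),3.6),("top",t,(180,120,200,125),4)):
    im=cv2.resize(g(D["im"][y:y+h,x:x+w,::-1]),None,fx=k,fy=k,interpolation=cv2.INTER_CUBIC)
    for c in items:
        q=np.array([proj(n,P) for P in circ(*c)]); q=((q+.5-[x,y])*k-.5).round().astype(int)
        cv2.polylines(im,[q],True,(0,0,255),1)
    cv2.imwrite(f"pics/ov_{n}.png",im)
E
```

```text
(no output)
```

View pics/ov_side.png

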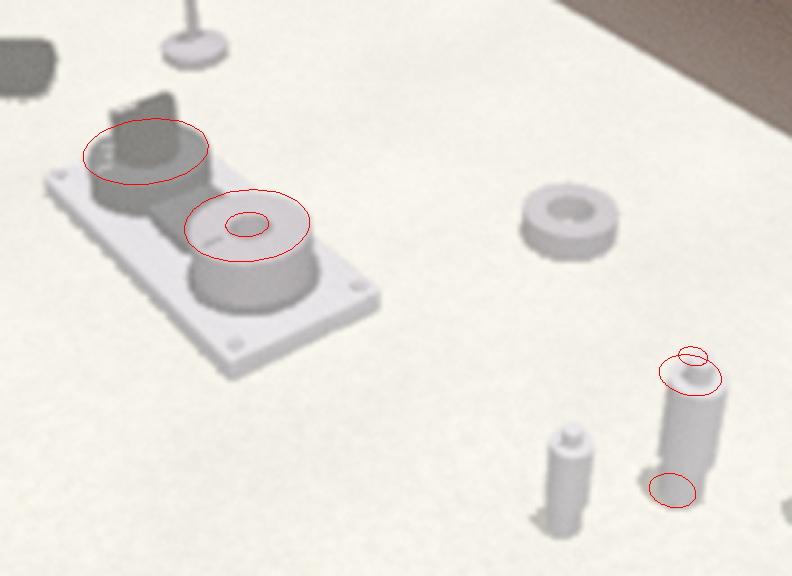

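View pics/ov_top.png

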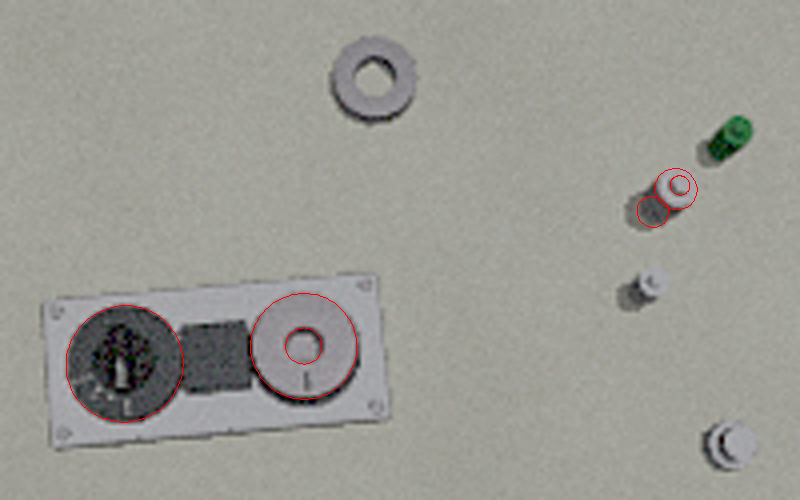

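```bash
cat >> h.py <<'E'
from scipy.spatial.transform import Rotation as Rn
def quat(a):
    x=np.array([0,0,-1.]);z=np.array([np.cos(a),np.sin(a),0]);y=np.cross(z,x)
    return Rn.from_matrix(np.stack([x,y,z],1)).as_quat()
def jaw():
    z=Rn.from_quat(bot.get_eef_rot()).as_matrix()[:,2]; return np.arctan2(z[1],z[0])
E
python3 - <<'E'
from h import *
print("jaw deg",np.degrees(jaw()))
for nm,P in (("shaft",(.633,-.221,.052)),("bore",(.5235,.045,.12)),("knob",(.512,.174,.068))):
    for a in range(-180,180,30 if nm!="knob" else 24):
        q=bot.inverse_kinematics(P,quat(np.radians(a+(95 if nm=="knob" else 55))))
        print(nm,a+(95 if nm=="knob" else 55),None if q is None else np.round(q,2))
E
```

```text
jaw deg 66.57759007664406
shaft -125 [-0.4   0.61  1.51 -0.    1.02  1.78]
shaft -95 [-0.4   0.61  1.51 -0.    1.02  1.26]
shaft -65 [-0.4   0.61  1.51 -0.    1.02  0.74]
shaft -35 [-0.4   0.61  1.51 -0.    1.02  0.21]
shaft -5 [-0.4   0.61  1.51 -0.    1.02 -0.31]
shaft 25 [-0.4   0.61  1.51 -0.    1.02 -0.84]
shaft 55 [-0.4   0.61  1.51 -0.    1.02 -1.36]
shaft 85 [-0.4   0.61  1.51 -0.    1.02 -1.88]
shaft 115 [-0.4   0.61  1.51 -0.    1.02 -2.41]
shaft 145 None
shaft 175 None
shaft 205 [-0.4   0.61  1.51 -0.    1.02  2.31]
bore -125 [ 0.01  0.37  1.77 -0.    1.    2.19]
bore -95 [ 0.01  0.37  1.77 -0.    1.    1.66]
bore -65 [ 0.01  0.37  1.77 -0.    1.    1.14]
bore -35 [ 0.01  0.37  1.77 -0.    1.    0.62]
bore -5 [ 0.01  0.37  1.77 -0.    1.    0.09]
bore 25 [ 0.01  0.37  1.77 -0.    1.   -0.43]
bore 55 [ 0.01  0.37  1.77 -0.    1.   -0.95]
bore 85 [ 0.01  0.37  1.77 -0.    1.   -1.48]
bore 115 [ 0.01  0.37  1.77 -0.    1.   -2.  ]
bore 145 [ 0.01  0.37  1.77 -0.    1.   -2.53]
bore 175 None
bore 205 None
knob -85 [ 0.25  0.45  1.79 -0.    0.9   1.73]
knob -61 [ 0.25  0.45  1.79 -0.    0.9   1.31]
knob -37 [ 0.25  0.45  1.79 -0.    0.9   0.9 ]
knob -13 [ 0.25  0.45  1.79 -0.    0.9   0.48]
knob 11 [ 0.25  0.45  1.79 -0.    0.9   0.06]
knob 35 [ 0.25  0.45  1.79 -0.    0.9  -0.36]
knob 59 [ 0.25  0.45  1.79 -0.    0.9  -0.78]
knob 83 [ 0.25  0.45  1.79 -0.    0.9  -1.2 ]
knob 107 [ 0.25  0.45  1.79 -0.    0.9  -1.62]
knob 131 [ 0.25  0.45  1.79 -0.    0.9  -2.04]
knob 155 [ 0.25  0.45  1.79 -0.    0.9  -2.46]
knob 179 None
knob 203 None
knob 227 [ 0.25  0.45  1.79 -0.    0.9   2.57]
knob 251 [ 0.25  0.45  1.79 -0.    0.9   2.15]
```

Candidates for the shaft are the tall grey one at side (342,270) / top (347,168), the short grey one at side (308,285), the green one at side (380,283) and the squat stub at side (274,345). The tall grey one fits: it isn't green and it is the larger of the two grey ones, and its top face measures 80 mm high with a 14–15 mm radius. Crop c1 confirms this. Next I reach for it.

```bash
python3 - <<'E'
from h import *
q=quat(np.radians(55))
bot.move_to([.633,-.221,.18],q)
bot.move_straight([.633,-.221,.052],max_speed=.12)
print(bot.get_wrist_force(),bot.get_clock())
im,d=viewer.capture("side"); cv2.imwrite("pics/pre.png",cv2.resize(im[200:340,240:420,::-1],None,fx=4,fy=4,interpolation=cv2.INTER_CUBIC))
bot.close(50)
print(bot.get_opening(),bot.get_wrist_force(),bot.get_eef_pos(),bot.get_clock())
E
```

```text
[ 0.66361911 -0.27222699 -0.3770145 ] 4.3083
0.33850377910607055 [-0.91784813  0.72954758  2.27727134] [ 0.63309852 -0.22109704  0.05234786] 4.9167
```

View pics/pre.png

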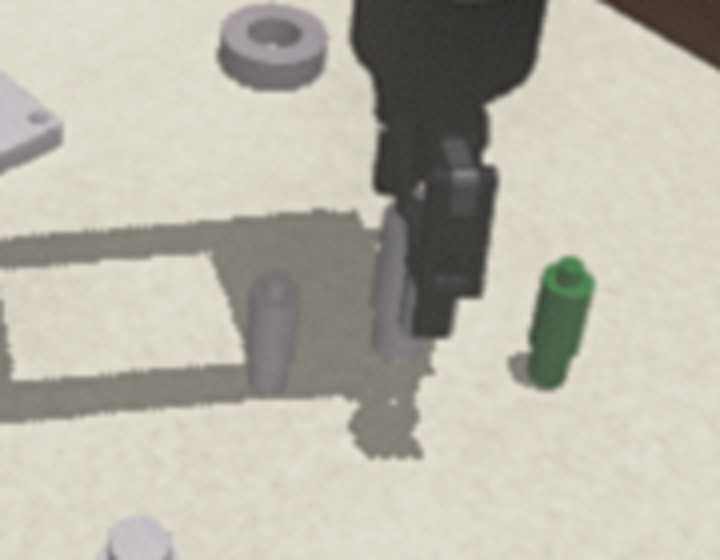

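```bash
python3 - <<'E'
from h import *
bot.move_straight([.633,-.221,.16],max_speed=.15)
im,d=viewer.capture("side"); cv2.imwrite("pics/lift.png",cv2.resize(im[130:300,250:430,::-1],None,fx=4,fy=4,interpolation=cv2.INTER_CUBIC))
print(bot.get_opening(),bot.get_wrist_force(),bot.get_torque(),bot.get_clock())
bot.move_to([.523,.045,.052+.055+.012],quat(np.radians(55)))
print(bot.get_eef_pos(),bot.get_wrist_force(),bot.get_torque(),bot.get_clock())
g=lambda im:np.clip((im/255.)**.5*255*1.1,0,255).astype(np.uint8)
for n,(x,y,w,h) in (("side",(150,130,130,110)),("top",(180,150,130,100))):
    im,d=viewer.capture(n); np.savez(n+"1.npz",im=im,d=d)
    cv2.imwrite(f"pics/over_{n}.png",cv2.resize(g(im[y:y+h,x:x+w,::-1]),None,fx=5,fy=5,interpolation=cv2.INTER_CUBIC))
E
```

```text
0.3388877935094767 [ 0.33731035  0.30168215 -2.20519536] [0.04206062 0.00550164 0.03037487] 5.8333
[0.52464604 0.04428376 0.11938396] [ 0.71986848 -0.81025932 -0.43713781] [ 0.00096065 -0.0145149   0.02765212] 6.95
```

View pics/over_side.png

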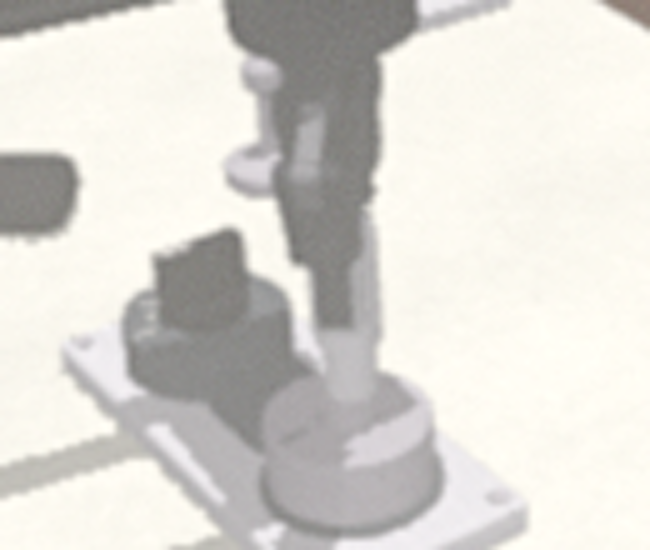

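View pics/over_top.png

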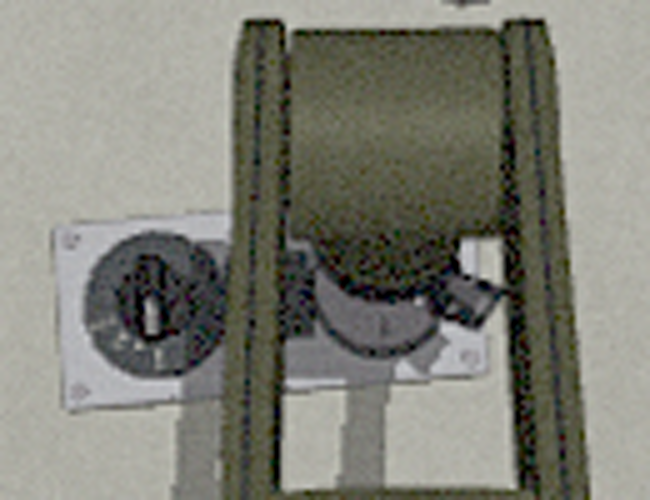

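View pics/lift.png

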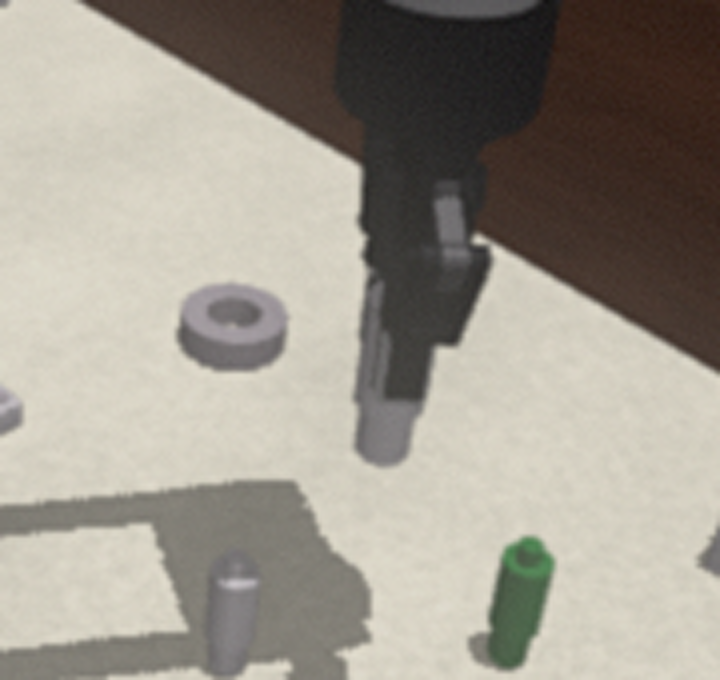

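```bash
python3 - <<'E'
from h import *
print(bot.get_eef_pos(), np.degrees(jaw()),bot.get_clock())
im=np.load("side1.npz")["im"].astype(int).sum(2)/3; i0=np.load("side0.npz")["im"].astype(int).sum(2)/3
print("bore pix pred",proj("side",(.5226,.0458,.055)))
b=np.array([.52465,.04428]); zf=.11938-.052
for r,z in ((9.5e-3,zf),(12e-3,zf+.0025)):
    q=np.array([proj("side",(b[0]+r*np.cos(a),b[1]+r*np.sin(a),z)) for a in np.linspace(0,6.28,90)]); print(r,"u",q[:,0].min(),q[:,0].max(),"v",q[:,1].min(),q[:,1].max(),proj("side",(*b,z)))
print("foot rows"); 
for v in range(196,214): print(v,im[v,208:234].astype(int))
print("init turret")
for v in range(198,228): print(v,i0[v,199:241].astype(int))
E
```

```text
[0.5247402  0.04384276 0.11935544] 54.912322081646366 7.05
bore pix pred (np.float64(218.1725661373988), np.float64(211.8329915989839))
0.0095 u 214.59967697513497 223.3546576476918 v 204.77408979827172 209.71989905140714 (np.float64(218.98039145656261), np.float64(207.22270149023896))
0.012 u 213.36608145456066 224.44416099768569 v 203.19529563748358 209.429548423324 (np.float64(218.91031303424597), np.float64(206.27357755971616))
foot rows
196 [107 168 184 178 141 107  96  99 101 102 101 100 102 107 111 114 103 104
 143 191 201 199 199 199 198 196]
197 [ 95 153 182 183 162 118 108 112 115 115 116 115 116 115 116 109 105 110
 150 193 201 200 200 199 197 198]
198 [ 94 151 179 183 171 129 110 117 116 120 120 121 121 122 117 112 106 128
 173 199 202 199 198 198 196 199]
199 [ 92 145 171 174 176 155 124 115 118 120 120 121 121 120 116 111 113 148
 193 202 199 200 197 198 199 201]
200 [ 76 109 127 138 168 171 139 116 114 120 118 120 121 120 119 112 115 154
 196 200 200 202 200 197 198 198]
201 [ 66  82  98 109 136 158 138 113 112 117 119 120 120 120 117 112 113 150
 194 203 202 203 203 1
[... 5935 characters left out ...]
 [173 174 157 103  76  84  88  95  92  91  97  95  99  95 100 101 102 103
 107 108 106 100 104 101 104 101 100 100  99 101 101 101 100  95  94  94
  87  84  78 102 148 170]
225 [174 173 153  94  68  84  90  91  92  95  97  97  98  99 100  96  99 101
 101 104 103 103 104 103 103 102 103  99  99 101 101  98  98  95  96  95
  93  82  78  97 141 171]
226 [173 168 144  90  73  85  88  91  94  92  99  96  96  98  98  95 100 103
 102 100 102 106 103 102 105 103 102 100 104 101  99  99 100  95  94  94
  90  84  77 103 147 169]
227 [172 168 138  91  67  81  89  92  91  96  95  98  96  96  99  97  98 100
 100 101 103 101 103 103 104 101 103 102 103 102 101  98  95  95  95  92
  87  79  78 108 161 173]
```

```bash
python3 - <<'E'
from h import *
bot.move_straight([.5222,.0445,.112],attitude=quat(np.radians(55)),max_speed=.05)
bot.hold(.2)
f0=bot.get_wrist_force(); print(bot.get_eef_pos(),f0,bot.get_torque())
for z in (.106,.104,.102,.100,.098):
    bot.move_straight([.5222,.0445,z],max_speed=.03)
    f=bot.get_wrist_force()-f0; print(z,bot.get_eef_pos().round(4),f.round(2),bot.get_torque().round(3),round(bot.get_clock(),2))
    if np.abs(f).max()>8: break
E
```

```text
[0.52233357 0.04435983 0.11200721] [ 0.04621686  0.0542703  -1.53459153] [-0.03427905  0.08200063 -0.0394974 ]
0.106 [0.5219 0.0446 0.1057] [-0.16 -0.66 -0.92] [ 0.049 -0.004 -0.043] 7.89
0.104 [0.5221 0.0447 0.1039] [-0.57  1.28 -1.08] [ 0.145 -0.019  0.008] 8.14
0.102 [0.5221 0.0447 0.1018] [ 0.36  0.77 -1.54] [ 0.365  0.018 -0.037] 8.39
0.1 [0.5221 0.0447 0.0998] [ 0.06  1.96 -1.04] [0.461 0.014 0.025] 8.64
0.098 [0.5222 0.0446 0.0978] [-0.84  3.31  0.05] [ 0.605 -0.006 -0.008] 8.89
```

```bash
python3 - <<'E'
from h import *
f0=np.array([.05,.05,-1.53]); y=.0453; x=.5222
for z in (.0975,.095,.092,.089,.086,.083,.081,.0795,.0785):
    bot.move_straight([x,y,z],max_speed=.03)
    f=bot.get_wrist_force()-f0; print(z,bot.get_eef_pos().round(4),f.round(2),bot.get_torque().round(3),round(bot.get_clock(),2))
    if abs(f[2])>12: break
    if abs(f[1])>2: y+=.0004*np.sign(f[1])
    if abs(f[0])>2: x+=.0004*np.sign(f[0])
print(x,y,bot.get_opening())
E
```

```text
0.0975 [0.5222 0.045  0.0974] [ 0.13  0.5  -0.15] [ 0.079 -0.     0.047] 9.14
0.095 [0.5222 0.0451 0.0948] [ 0.49  0.05 -1.05] [ 0.019  0.023 -0.047] 9.39
0.092 [0.5222 0.0452 0.0918] [-0.85 -0.56 -0.09] [0.055 0.014 0.003] 9.64
0.089 [0.5222 0.0453 0.0888] [-0.19  0.62  0.46] [ 0.031  0.07  -0.021] 9.89
0.086 [0.5222 0.0453 0.0858] [-0.38  0.09 -0.46] [-0.071  0.075  0.03 ] 10.14
0.083 [0.5222 0.0453 0.0828] [-0.69 -0.81 -0.98] [-0.009  0.095  0.036] 10.39
0.081 [0.5222 0.0453 0.0809] [-1.38 -0.44 -0.55] [-0.057  0.084 -0.026] 10.64
0.0795 [0.5222 0.0453 0.0794] [-0.1  -0.53  0.11] [-0.04   0.12  -0.068] 10.89
0.0785 [0.5222 0.0452 0.0793] [-3.12 -0.57  6.71] [-0.052  0.454  0.01 ] 11.14
0.5218 0.0453 0.3388520980010951
```

```bash
python3 - <<'E'
from h import *
bot.move_straight([.5222,.0453,.0793],max_speed=.03)
print(bot.get_wrist_force())
bot.ungrasp(); bot.hold(.3)
print(bot.get_opening(),bot.get_wrist_force(),bot.get_eef_pos())
bot.move_straight([.5222,.0453,.19],max_speed=.2)
# clear view: above knob
bot.move_to([.5115,.1742,.20],quat(np.radians(95)))
print(bot.get_clock())
g=lambda im:np.clip((im/255.)**.5*255*1.1,0,255).astype(np.uint8)
x,y,w,h=150,130,130,110
im,d=viewer.capture("side"); np.savez("side2.npz",im=im,d=d)
cv2.imwrite("pics/rel_side.png",cv2.resize(g(im[y:y+h,x:x+w,::-1]),None,fx=5,fy=5,interpolation=cv2.INTER_CUBIC))
C=cloud("side",d); m=(np.hypot(C[...,0]-.5222,C[...,1]-.0453)<.025)&(C[...,2]>.075)
print("shaft top z",np.percentile(C[m][:,2],[50,90,98]),m.sum())
E
```

```text
[-0.31740486 -0.95596689  1.90964484]
1.0053589770591054 [0.3083296  0.0975696  0.13360025] [0.52219699 0.04529104 0.07929474]
13.5667
shaft top z [0.0997585  0.1149281  0.11906294] 272
```

View pics/rel_side.png

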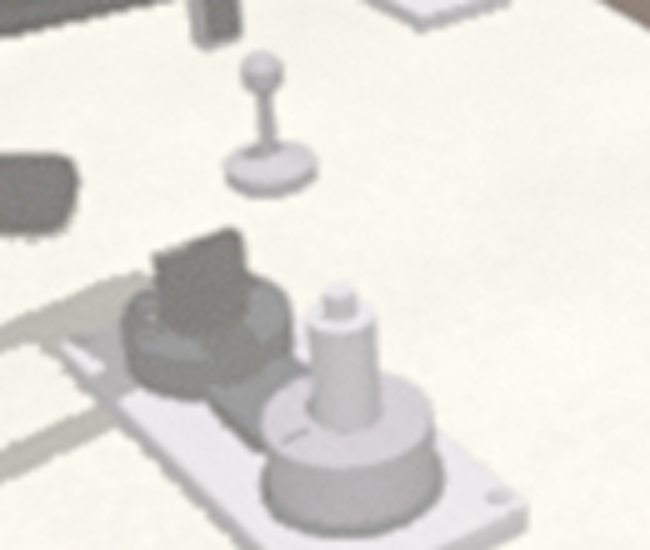

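```bash
python3 - <<'E'
from h import *
t=np.load("top0.npz"); C=cloud("top",t["d"]); g=t["im"].astype(int).sum(2)/3
m=((C[...,2]>.01)&(np.hypot(C[...,0]-.517,C[...,1]-.11)<.15)&(abs(C[...,0]-.517)<.08)).astype(np.uint8)
m=cv2.morphologyEx(m,cv2.MORPH_OPEN,np.ones((3,3),np.uint8))
c=max(cv2.findContours(m,cv2.RETR_EXTERNAL,cv2.CHAIN_APPROX_NONE)[0],key=cv2.contourArea)[:,0]
Q=np.array([pt("top",u,v,z=.018)[:2] for u,v in c]).astype(np.float32)*1000
r=cv2.minAreaRect(Q); print("plate",r)
# far-x edge line only (not biased by occlusion)
from numpy.linalg import svd
cen=Q.mean(0); 
for s in (1,-1):
    w=np.radians(5); ex=np.array([np.cos(w),np.sin(w)]);ey=np.array([-np.sin(w),np.cos(w)])
    a=(Q-cen)@ex; b=(Q-cen)@ey; k=(s*a>45)&(abs(b)<110); E=cv2.fitLine(Q[k],cv2.DIST_HUBER,0,.01,.01).ravel(); print(s,k.sum(),np.degrees(np.arctan2(-E[0]*np.sign(E[1]),abs(E[1]))))
# white line on knob top
S=np.load("top0.npz")["im"]
print("knobtop contour angle")
m=((np.hypot(C[...,0]-.511,C[...,1]-.1745)<.03)&(C[...,2]>.070)).astype(np.uint8)
c=max(cv2.findContours(m,cv2.RETR_EXTERNAL,cv2.CHAIN_APPROX_NONE)[0],key=cv2.contourArea)[:,0]
K=np.array([pt("top",u,v,z=.083)[:2] for u,v in c]).astype(np.float32)*1000
print(cv2.minAreaRect(K))
E
```

```text
plate ((516.9100952148438, 110.38400268554688), (110.3889389038086, 249.32110595703125), 4.9544596672058105)
1 77 4.932821
-1 76 4.945095
knobtop contour angle
((510.81170654296875, 174.23117065429688), (45.062042236328125, 13.915916442871094), 1.0171147584915161)
```

```bash
python3 - <<'E'
from h import *
K=[.5110,.1748]; a=np.radians(94.95)
bot.move_to([*K,.13],quat(a))
bot.move_straight([*K,.068],attitude=quat(a),max_speed=.1); bot.hold(.2)
print(bot.get_eef_pos(),bot.get_wrist_force(),bot.get_torque(),np.degrees(jaw()))
bot.close(60); bot.hold(.2)
print(bot.get_opening()*85,bot.get_eef_pos(),bot.get_wrist_force(),bot.get_torque(),np.degrees(jaw()),bot.get_clock())
im,d=viewer.capture("side")
g=lambda im:np.clip((im/255.)**.5*255*1.1,0,255).astype(np.uint8)
cv2.imwrite("pics/grip.png",cv2.resize(g(im[130:240,140:270,::-1]),None,fx=5,fy=5,interpolation=cv2.INTER_CUBIC))
E
```

```text
[0.51161055 0.17495406 0.06878969] [ 0.30183575 -1.12096758 -0.07279952] [-0.03122571 -0.05545831  0.02412929] 94.95083049834238
12.74359602748676 [0.51106793 0.17392386 0.06823574] [-0.77096248 -4.63909471  3.44436804] [-0.78500784  0.04812523  0.00872584] 94.97390641649254 15.8167
```

View pics/grip.png

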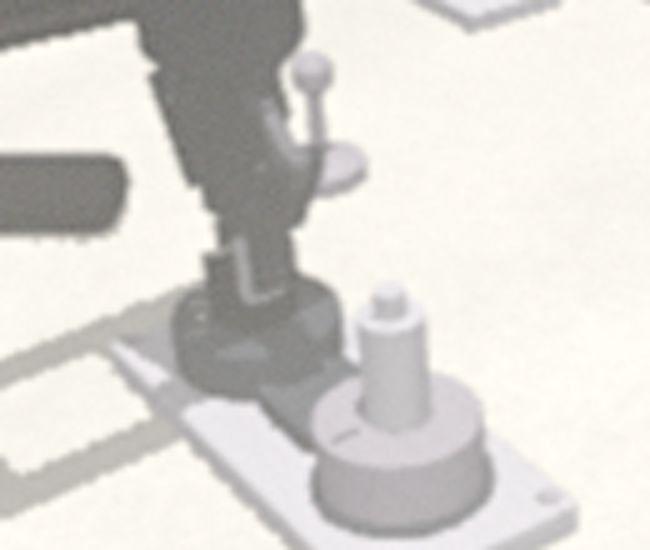

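```bash
cat >> h.py <<'E'
K=[.5110,.1740]; A0=94.95
def rep(t=""): print(t,bot.get_eef_pos().round(4),"jaw",round(np.degrees(jaw()),2),"F",bot.get_wrist_force().round(1),"T",bot.get_torque().round(2),"op",round(bot.get_opening()*85,1),"t",round(bot.get_clock(),2))
def turn(k0,k1,n=6):
    for k in np.linspace(k0,k1,n+1)[1:]:
        q=bot.inverse_kinematics([*K,.068],quat(np.radians(A0-k)))
        bot.movej(q); rep(f"k={k:.0f}")
E
python3 - <<'E'
from h import *
bot.close(80)
bot.move_straight([*K,.068],attitude=quat(np.radians(A0)),max_speed=.02); bot.hold(.2); rep("home")
turn(0,24)
bot.hold(1.0); rep("stop1")
E
```

```text
home [0.5111 0.1739 0.0683] jaw 94.95 F [-1.2 -3.3  5.9] T [-0.5   0.17 -0.03] op 12.5 t 16.53
k=4 [0.5111 0.1739 0.0683] jaw 90.96 F [-0.5 -3.7  6.3] T [-0.47  0.17  0.03] op 12.4 t 16.78
k=8 [0.5111 0.1739 0.0683] jaw 86.96 F [ 0.4 -4.1  5.7] T [-0.43  0.14  0.08] op 12.4 t 17.03
k=12 [0.5111 0.1739 0.0683] jaw 82.94 F [-1.3 -4.   4.6] T [-0.46  0.11  0.03] op 12.8 t 17.28
k=16 [0.5111 0.1739 0.0683] jaw 78.93 F [-0.  -4.   5.6] T [-0.55  0.13 -0.1 ] op 12.1 t 17.53
k=20 [0.5111 0.1738 0.0683] jaw 74.92 F [ 0.2 -2.9  4.8] T [-0.49  0.13 -0.07] op 12.7 t 17.78
k=24 [0.5111 0.1739 0.0683] jaw 70.94 F [-1.  -3.2  5.6] T [-0.47  0.11 -0.01] op 12.4 t 18.03
stop1 [0.5111 0.1739 0.0683] jaw 70.96 F [-1.1 -4.1  4.3] T [-0.44  0.08 -0.07] op 12.8 t 19.03
```

```bash
python3 - <<'E'
from h import *
turn(24,48); bot.hold(1.0); rep("stop2")
im,d=viewer.capture("side")
g=lambda im:np.clip((im/255.)**.5*255*1.1,0,255).astype(np.uint8)
cv2.imwrite("pics/stop2.png",cv2.resize(g(im[130:240,140:270,::-1]),None,fx=5,fy=5,interpolation=cv2.INTER_CUBIC))
E
```

```text
k=28 [0.5111 0.1739 0.0683] jaw 66.96 F [-0.6 -3.6  6. ] T [-0.5   0.06  0.06] op 12.4 t 19.28
k=32 [0.5111 0.1738 0.0683] jaw 62.96 F [-1.3 -2.9  5.2] T [-0.48  0.09  0.12] op 12.5 t 19.53
k=36 [0.5111 0.1738 0.0683] jaw 58.95 F [-0.6 -3.5  4.8] T [-0.53  0.12  0.  ] op 12.4 t 19.78
k=40 [0.5112 0.1738 0.0683] jaw 54.93 F [-2.  -4.5  5.8] T [-0.47  0.02 -0.09] op 12.5 t 20.03
k=44 [0.5111 0.1738 0.0683] jaw 50.93 F [-0.6 -3.9  5.3] T [-0.6   0.03 -0.05] op 12.4 t 20.28
k=48 [0.5112 0.1738 0.0683] jaw 46.94 F [-0.9 -3.1  5.7] T [-0.52  0.08 -0.01] op 12.6 t 20.53
stop2 [0.5111 0.1738 0.0683] jaw 46.96 F [-1.7 -3.1  6. ] T [-0.56  0.09 -0.01] op 12.6 t 21.53
```

View pics/stop2.png

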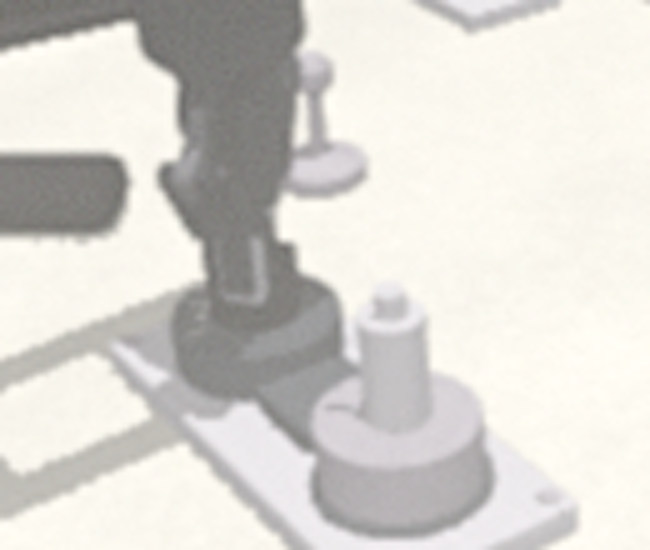

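The knob is at the second stop. The index mark on the turret has moved from about (345,437) to (340,407) in the crop, and the shaft is still seated. Now the third stop.

```bash
python3 - <<'E'
from h import *
turn(48,72); bot.hold(1.0); rep("stop3")
im,d=viewer.capture("side")
g=lambda im:np.clip((im/255.)**.5*255*1.1,0,255).astype(np.uint8)
cv2.imwrite("pics/stop3.png",cv2.resize(g(im[130:240,140:270,::-1]),None,fx=5,fy=5,interpolation=cv2.INTER_CUBIC))
C=cloud("side",d); m=(np.hypot(C[...,0]-.5222,C[...,1]-.0453)<.025)&(C[...,2]>.075)
print("shaft top z",np.percentile(C[m][:,2],98))
E
```

```text
k=52 [0.5111 0.1738 0.0683] jaw 42.96 F [-1.1 -3.   4.7] T [-0.54  0.07  0.12] op 12.0 t 21.83
k=56 [0.5111 0.1738 0.0683] jaw 38.96 F [-0.2 -3.1  6.2] T [-0.51  0.01  0.11] op 12.2 t 22.08
k=60 [0.5111 0.1738 0.0683] jaw 34.95 F [-0.8 -3.6  5.3] T [-0.53  0.03 -0.  ] op 12.3 t 22.33
k=64 [0.5111 0.1738 0.0683] jaw 30.93 F [-1.  -2.9  5. ] T [-0.57  0.07 -0.08] op 12.6 t 22.58
k=68 [0.5111 0.1738 0.0683] jaw 26.93 F [-1.3 -3.6  5.5] T [-0.55 -0.   -0.14] op 12.6 t 22.83
k=72 [0.5112 0.1738 0.0683] jaw 22.95 F [-0.1 -3.6  5.8] T [-0.54  0.   -0.02] op 12.2 t 23.08
stop3 [0.5111 0.1738 0.0683] jaw 22.96 F [-0.6 -3.5  5.4] T [-0.58  0.05 -0.03] op 12.4 t 24.08
shaft top z 0.11904973040471642
```

View pics/stop3.png

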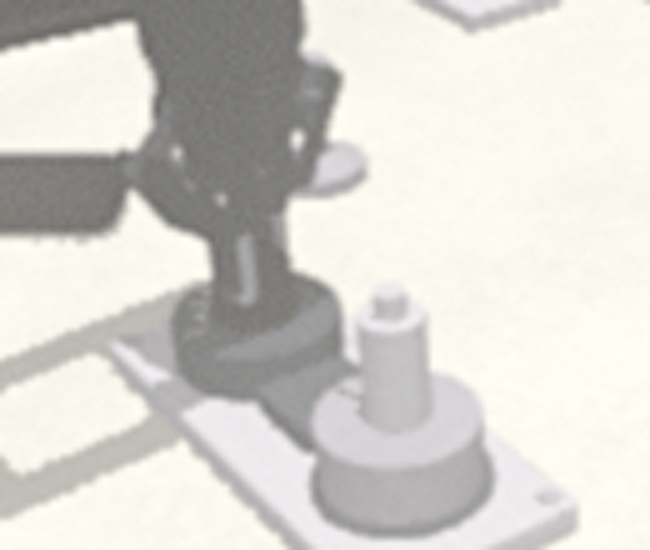

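The turret mark has moved on to about (348,388) in the crop, the detent torque is back near zero, and the shaft still stands home. Handing in.

```bash
python3 -c "
from h import *
bot.close_job(); print('done')"
```

```text
the job is handed in; nothing more can be done
done
```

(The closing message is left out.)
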